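# Lay up a strap clamp: pedestal, packing, strap and washer on a fixture stud

## Robot

A 6-joint arm with a two-finger parallel gripper is mounted at the origin on a cart in front of the work surface, level with it; the furniture and walls round the work are solid. World frame = base frame: x ahead of the robot, y to its left, z up, the work surface at z = 0. Lengths are in mm, angles in rad, forces in N, time in s.
With the tool pointing down it reaches from about 400 to 925 mm from the base axis. Payload 3.4 kg.
Tool frame: the origin (TCP) lies between the finger pads; the fingertips stand 22 mm ahead of it and the grasp point (between the pads) lies 3 mm ahead of it; z points along the fingers, y is the line along which they close (so a half turn about z gives the same grasp; the last joint's range is limited). The gripper opens to 85 mm and grips with 20 to 120 N. Pads are 22 mm wide; open, the fingers measure 114 mm over their backs; the gripper's body (76 mm by 85 mm) begins 54 mm behind the grasp point. The pads swing forward as they close: fully open they stand 13 mm farther back than shut.
Start: joints at [-1.288, 0.307, 1.506, -0, 1.328, -0.073], TCP at [200.272, -539.001, 253.305] pointing down, gripper open.
Joint ranges: [-3.12, 3.12], [-1.05, 2.28], [0.14, 2.33], [-1.42, 4.57], [0.1, 2.73], [-2.68, 2.68]. Speed limits (rad/s): [2.57, 2.57, 3.14, 3.14, 3.14, 3.14].

## Interface

Orientations are given as a unit quaternion [w, x, y, z].
In Python, from station import ctrl gives the robot as it stands.
- The arm moves only by the shell command python3 -m pendant 'ROWS'. ROWS is JSON, a list that holds one entry, the list of rows, each a list of 7 numbers: the shift along the tool's x, y, z in cm, then the turn, a rotation vector about the tool's x, y, z in degrees, then the gripper's target within -1 to 1 (shut at 1, half-way at 0, fully open at -1). In form: [[[dx, dy, dz, wx, wy, wz, gripper], ...]]. A call has exactly 10 rows; each row shifts and turns the commanded pose from where the row before left it, along the tool's axes as they then stand; what a row does not reach is not made up. A row lasts 1/10 s, in which the tool goes at most 50 mm and 8.59 degrees, less where a joint would pass 70% of its speed; a pose out of reach is approached as far as the arm can. A call with a gripper value outside its range is refused whole. The fingers move at their own pace and stop on an object; the grip force is fixed at half the most. Time passes only in rows, so rows that do not move let the fingers close, or fill a call up. It gives the time, the measured TCP pose, the force, the opening and the grip force at its end, in the units of the state.
- ctrl.read_state(): the state, without advancing time (a new reading comes with each control period).
- ctrl.camera(name): name is "scene" or "side" or "wrist"; returns (picture, depth): 480x640x3 uint8, red, green, blue; 480x640 float32, mm along the optical axis (not along the pixel's ray), 0 where there is no reading.
- ctrl.camera_params(name): a dict with "camera_matrix" (3x3 intrinsics, pixels), "k1" (the pictures are not rectified: a ray, as slopes to the right and down, at radius r is drawn at 1 + k1 r^2 times it, then the intrinsics apply), "T" (4x4, takes a point from camera to world coordinates); the wrist camera has in their place "hand_eye" (4x4, takes a point from camera to tool coordinates, whose origin is the TCP and whose axes are the flange's). Camera axes: x right, y down, z forward; pixel columns grow to the right and rows downward; lengths in mm; the calibration is good to about 2 mm. A picture is of the moment at which its call begins: read the wrist's pose just before it. camera_params takes no time and is no camera call.
- ctrl.hand_in(): hands the job in; it is judged then, once.
Trained networks look in the newest picture that a camera, given by its name, has taken for a name from the list of things; names that differ only in an ending like _2 or _b are one class to them, and where a whole thing is asked for, a point or a joint stands for the part that bears it (a point fixed in the world has none). Each returns a list of dicts, best first, with "p" (0 to 1); they miss things now and then, are a little off and sometimes report something else, mostly with a low value. They report only what shows in the picture. A call takes as long as a camera call. They do not tell look-alikes from the thing itself.
- ctrl.look_for(label, camera): "rect" ([centre column, centre row, width, height] in pixels, round what is visible of it).
- ctrl.regions_of(label, camera): "mask" (480x640 bool, what is visible of it) and "rect" ([centre column, centre row, width, height] in pixels, round what is visible of it).
- ctrl.place_of(label, camera): "location" ([row, column] in pixels: a listed point, or the origin of a listed thing).
The state is a dict: "t": time; "q": joint angles; "joint_vel": joint speeds; "joint_efforts": joint torques, N m; "position": TCP position; "tool_rot": TCP orientation; "ft_force": force on the tool from outside, world axes, zero at the start; "ft_torque": the same for the moment, N m; "finger_gap": opening from 0.0 (shut) to 1.0 (fully open); "grip_force": force on a finger pad.
Only numpy, scipy, OpenCV 4.12 (cv2) and the standard library are available. Lean on these libraries where they do the work, as an engineer would, in place of code of your own. Each camera call takes 0.05 s, during which the arm holds its last target. There are 200 camera calls.

## Task

Lay up the strap clamp on the fixture so that only the nut is missing: stand the bearing pedestal centred and straight on the long pad with its low ledge towards the stud, and centred on the square pad the packing block that is just as high as that ledge, leaving the low block where it lies. Then lower the slotted strap over the stud so that it lies level and straight along the fixture, on the ledge and the packing, and last drop the thick washer over the stud, flat on the strap.

Things in the scene. Friction and masses are not known exactly. Their poses are not given: they have to be found in the camera images.
- fixture: Fixed dark steel plate on the bench, 214 x 104 mm, 15 mm thick, with two bright raised pads and an upright threaded stud. Origin: on the bench top under the stud's axis; z up; x along the plate from the stud to the middle of the square pad (plate from x = -122 to +92 mm, y = +-52 mm)
- stud_top (a point): Tip of the stud, 95 mm above the bench; axes as the fixture's. The stud is 10 mm in diameter, tapered over its last 5 mm; a lock nut 19 mm wide round its foot ends 23 mm above the bench
- seat (a point): Centre of the long pad (90 x 54 mm), on its top, 19 mm above the bench, 65 mm from the stud axis; axes as the fixture's. The pedestal's origin belongs here, its x axis the same way as the fixture's (ledge next to the stud)
- heel (a point): Centre of the square pad (54 x 54 mm), on its top, 19 mm above the bench, 50 mm from the stud axis on the other side; axes as the fixture's. The packing block's origin belongs here
- pedestal: Loose aluminium bearing pedestal, stepped, 86 x 50 mm (x, y), about 0.55 kg. Origin: centre of its underside; z up. Its +x half (x = -3 to +43 mm) is the flat ledge, 38 mm high; its -x half is an arched tower, 66 mm high, with a bore along x. Its long sides are flat, 50 mm apart, up to 38 mm high (44 mm on the tower): take it across them, at x = -20 to +10 mm
- packing_block: Loose dark steel packing block, 50 x 50 mm and 38 mm high (the higher of the two blocks), 0.72 kg. Origin: centre of its underside; z up; x and y square to its sides. On its pad it leaves 20 mm to the stud: hold it by the sides that face the plate's long edges
- low_block: Loose dark steel block, 60 x 40 mm (x, y) and only 22 mm high: too low for this job. Origin: centre of its underside; z up
- strap: Loose dark steel clamp strap, 110 x 32 x 15 mm (x, y, z), 0.33 kg, lying flat; a slot 30 mm long (along x) and 14 mm wide passes through its middle; ends and faces alike. Origin: centre of its underside; z up. In place its underside is 57 mm above the bench and the stud stands 23 mm above its top
- washer: Loose thick plain steel washer, outside 34 mm, bore 14 mm, 8 mm thick, 45 g, lying flat. Origin: centre of its underside; z up. In place its underside is 72 mm above the bench
Mind the look-alikes: they are no part of the job. Leave any orange or pink look-alike of the packing_block alone.

How it is judged (in metres and radians):
On the way, in this order (a step that is already met when the one before it is completed fails the run):
1. the pedestal stands on the long pad and the packing block on the square pad (x of pedestal in the frame of seat between -0.01 and 0.01 m and y of pedestal in the frame of seat between -0.01 and 0.01 m and z of pedestal in the frame of seat between -0.003 and 0.003 m and angle between the x axis of pedestal and the x axis of fixture, either way round below 0.15 rad and angle between each of pedestal, packing_block's own z axis and vertical below 0.05 rad and x of packing_block in the frame of heel between -0.012 and 0.012 m and y of packing_block in the frame of heel between -0.012 and 0.012 m and z of packing_block in the frame of heel between -0.003 and 0.003 m), for 0.2 s.
2. the strap lies level over the stud, on the ledge and the packing block (all of step 1 and x of strap in the frame of fixture between -0.014 and 0.014 m and y of strap in the frame of fixture between -0.008 and 0.008 m and z of strap in the frame of fixture between 0.054 and 0.06 m and angle between the x axis of strap and the x axis of fixture, either way round below 0.15 rad and angle between strap's own z axis and vertical below 0.05 rad), for 0.2 s.
At the end, for the whole second after the job is handed in: Pedestal flat on the long pad, centred to 10 mm and 0.15 rad; packing block on the square pad, centred to 12 mm; strap level (0.05 rad) on both, stud in its slot, along the fixture to 0.15 rad; washer flat on the strap, 4 mm from the stud axis; low block not moved 30 mm; all at rest (all of step 2 and horizontal distance between washer and stud_top below 0.004 m and z of washer in the frame of fixture between 0.069 and 0.075 m and angle between washer's own z axis and vertical below 0.08 rad and distance of low_block from where it was at the start of the episode below 0.03 m and linear speed of each of pedestal, packing_block, strap, washer below 0.02 m/s and angular speed of each of pedestal, packing_block, strap, washer below 0.2 rad/s); the robot touches nothing.
It also fails if it takes over 128 s, if anything falls off the work surface, if the arm or the gripper's body presses on something with over 40 N, if the wrist force passes 120 N, or if a joint passes its speed limit or range.

## Working session

There is one attempt and no reset: what is moved stays moved. The work goes in short steps, Python scripts to look and compute and a shell command to move; the robot and the scene stay as the last step left them, time stands still between calls to the robot, and variables do not carry over. Pictures are saved under pics/ and viewed, at most 15 in all, crops included, and the job is handed in when it is done.

```bash
ls; mkdir -p pics
cat > h.py <<'E'
import numpy as np, cv2
from station import ctrl
from scipy.spatial.transform import Rotation as R
def T(cam, st=None):
    p=ctrl.camera_params(cam)
    if 'T' in p: return np.array(p['T'],float)
    st=st or ctrl.read_state()
    M=np.eye(4); w,x,y,z=st['tool_rot']; M[:3,:3]=R.from_quat([x,y,z,w]).as_matrix(); M[:3,3]=st['position']
    return M@np.array(p['hand_eye'])
def rays(cam,px):
    p=ctrl.camera_params(cam); K=np.array(p['camera_matrix'],float)
    return cv2.undistortPoints(np.array(px,float).reshape(-1,1,2),K,np.array([p['k1'],0,0,0.])).reshape(-1,2)
def cloud(cam,depth,Tm):
    v,u=np.mgrid[0:480,0:640]; n=rays(cam,np.stack([u.ravel(),v.ravel()],1).astype(float))
    d=depth.ravel(); P=np.c_[n*d[:,None],d]; P=P@Tm[:3,:3].T+Tm[:3,3]; P[d<=0]=np.nan
    return P.reshape(480,640,3)
def proj(cam,P,Tm):
    p=ctrl.camera_params(cam); K=np.array(p['camera_matrix'],float); Ti=np.linalg.inv(Tm)
    C=np.atleast_2d(P)@Ti[:3,:3].T+Ti[:3,3]; 
    return cv2.projectPoints(C,np.zeros(3),np.zeros(3),K,np.array([p['k1'],0,0,0.]))[0].reshape(-1,2)
def shot(cam,name=None):
    st=ctrl.read_state(); im,d=ctrl.camera(cam); Tm=T(cam,st)
    if name: cv2.imwrite('pics/'+name+'.png',im[:,:,::-1])
    return im,d,Tm
def rect(Pxy):
    (c,s,a)=cv2.minAreaRect(np.array(Pxy,np.float32)); 
    if s[0]<s[1]: s=s[::-1]; a-=90
    return np.round(c,1),np.round(s,1),round((a+90)%180-90,2)
E
python3 - <<'E'
from h import *
for c in ['scene','side','wrist']:
    im,d,Tm=shot(c,c+'0'); np.savez('pics/'+c+'0.npz',im=im,d=d,T=Tm)
    print(c,np.round(Tm[:3,3]),np.round(Tm[:3,2],2),ctrl.camera_params(c)['camera_matrix'][0][0])
    P=cloud(c,d,Tm)
    for l in ['fixture','pedestal','packing_block','low_block','strap','washer']:
        for r in ctrl.regions_of(l,c)[:3]:
            m=r['mask']; Q=P[m]; Q=Q[~np.isnan(Q[:,0])]
            if len(Q)<5: print(l,'few');continue
            zt=np.percentile(Q[:,2],95); t=Q[Q[:,2]>zt-4]
            print(l,round(r['p'],2),np.round(r['rect']),'ztop',round(zt,1),*rect(t[:,:2]),im[m].mean(0).round())
E
```

```text
pics
scene [105. 828. 566.] [ 0.39 -0.8  -0.45] 549.383230066773
fixture 0.81 [283. 249. 112.  58.] ztop 22.2 [621.4   1.3] [198.3  96.7] 13.01 [160. 156. 159.]
pedestal 0.96 [354. 297.  29.  54.] ztop 64.9 [427.8  78.1] [44.2 29. ] -63.55 [210. 207. 201.]
pedestal 0.21 [417. 229.  30.  25.] ztop 23.5 [ 408.1 -238.2] [60.9 44.4] -24.85 [112. 106. 109.]
packing_block 0.91 [313. 223.  28.  29.] ztop 39.3 [ 631.9 -159.7] [55.  49.4] -45.59 [217. 150. 171.]
packing_block 0.65 [354. 208.  24.  24.] ztop 39.3 [ 574.8 -261.5] [51.8 48.3] 70.61 [105.  91.  84.]
packing_block 0.65 [399. 206.  26.  23.] ztop 39.5 [ 479.9 -328.1] [53.8 53.2] 66.59 [216. 135.  81.]
low_block 0.68 [415. 228.  33.  21.] ztop 23.5 [ 409.3 -238. ] [61.  45.2] -22.13 [113. 106. 109.]
strap 0.84 [381. 261.  52.  23.] ztop 16.4 [438.3 -78.8] [111.2  37.3] 51.52 [202. 199. 200.]
washer 0.7 [299. 374.  22.  23.] ztop 9.6 [427.1 280.5] [34.5 31.5] -62.51 [203. 200. 201.]
side [  180. -1182.   696.] [ 0.27  0.85 -0.46] 520.6853639465323
fixture 0.77 [348. 242.  86.  46.] ztop 21.8 [620.1 -12. ] [206.9  92.4] 13.14 [157. 154. 158.]
pedestal 0.81 [268. 236.  33.  25.] ztop 63.4 [421.9  73. ] [40.1 24.3] -64.85 [178. 175. 167.]
packing_block 0.88 [375. 268.  26.  25.] ztop 39.2 [ 630.5 -163.9] [52.2 50.6] 46.59 [220. 150. 175.]
packing_block 0.72 [292. 333.  34.  31.] ztop 39.2 [ 347.1 -397.8] [167.6  60.2] 69.96 [230. 173. 197.]
packing_block 0.63 [389. 323.  28.  37.] ztop 38.5 [ 572.4 -383.2] [52.5 50.1] 45.36 [227. 149.  58.]
low_block 0.82 [297. 306.  28.  21.] ztop 23.1 [ 407.3 -242.6] [59.9 46.1] -24.52 [111. 108. 114.]
strap 0.74 [291. 267.  28.  29.] ztop 16.6 [436.1 -82.6] [112.7  32.5] 51.67 [208. 206. 207.]
washer 0.44 [259. 214.  12.   9.] ztop 9.4 [425.9 276.1] [30.4 30.1] -0.56 [199. 196. 197.]
wrist [ 273. -511.  373.] [-0.29 -0.11 -0.95] 425.3206810121985
```

View pics/scene0.png

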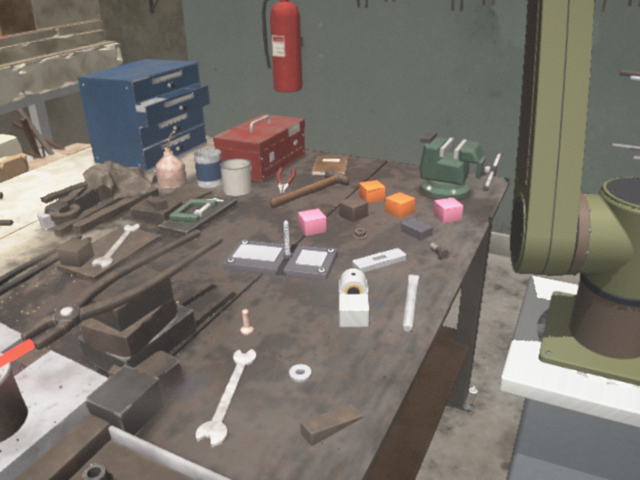

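View pics/side0.png

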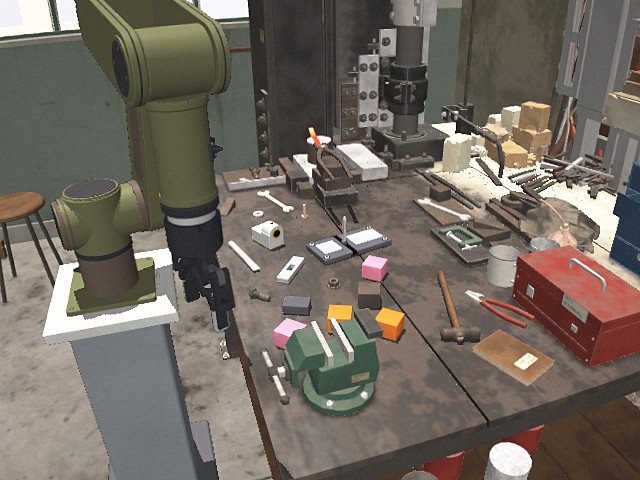

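The scene view shows the fixture near (283,250), its long pad on the left (world +x), and the pedestal at (354,297). The strap is at (381,261), the washer at (299,374), the dark packing block at (354,210), and the low block at (417,229). The side view agrees, with the pink and orange look-alikes around the dark block at (369,293).

```bash
cat >> h.py <<'E'
def plan(xyz, yaw=None, st=None):
    """shift (cm) in present tool axes, and the turn (deg) about tool z so that tool y lies along world angle yaw (mod 180)"""
    st=st or ctrl.read_state(); w,x,y,z=st['tool_rot']; M=R.from_quat([x,y,z,w]).as_matrix()
    s=M.T@(np.array(xyz)-np.array(st['position']))/10
    cur=np.degrees(np.arctan2(M[1,1],M[0,1])); 
    print('shift cm',s.round(2),'tooly yaw',round(cur,2),'tilt',M[:2,2].round(4),'q6',round(st['q'][5],2), end=' ')
    if yaw is not None:
        t=-(yaw-cur); t=(t+90)%180-90; print('turn z',round(t,2),'or',round(t-180*np.sign(t),2),end='')
    print()
E
python3 - <<'E'
from h import *
st=ctrl.read_state(); print(np.round(np.array(ctrl.camera_params('wrist')['hand_eye']),3)); print(T('wrist').round(3))
plan([530,-260,260])
for c in ['scene','side']:
    z=np.load(f'pics/{c}0.npz'); P=cloud(c,z['d'],z['T']); Q=P[(P[...,0]>480)&(P[...,0]<760)&(abs(P[...,1])<130)]
    t=Q[(Q[:,2]>40)&(Q[:,2]<100)]; print('stud',np.median(t,0).round(1),len(t))
    ctrl.camera(c)
    for l in ['stud_top','seat','heel']: print(l,[(np.round(r['location']),round(r['p'],2)) for r in ctrl.place_of(l,c)[:2]], [P[int(r['location'][0]),int(r['location'][1])].round() for r in ctrl.place_of(l,c)[:1]])
E
```

```text
[[ 1.00000e-03 -9.52000e-01 -3.06000e-01  7.82660e+01]
 [ 1.00000e+00  1.00000e-03  1.00000e-03 -1.16100e+00]
 [-0.00000e+00 -3.06000e-01  9.52000e-01 -1.19689e+02]
 [ 0.00000e+00  0.00000e+00  0.00000e+00  1.00000e+00]]
[[ 3.49000e-01 -8.92000e-01 -2.86000e-01  2.73229e+02]
 [-9.37000e-01 -3.32000e-01 -1.07000e-01 -5.10659e+02]
 [ 0.00000e+00  3.06000e-01 -9.52000e-01  3.73012e+02]
 [ 0.00000e+00  0.00000e+00  0.00000e+00  1.00000e+00]]
shift cm [ 40.63 -14.67  -0.67] tooly yaw -69.61 tilt [-0. -0.] q6 -0.07 
stud [606.9  -4.2  69.4] 125
stud_top [(array([221., 284.]), 0.72)] [array([ 720., -180.,   -1.])]
seat [(array([251., 254.]), 0.76)] [array([679.,   9.,  20.])]
heel [(array([255., 312.]), 0.75)] [array([564., -25.,  20.])]
stud [605.6 -11.4  68.7] 59
stud_top [(array([216., 341.]), 0.76), (array([298., 366.]), 0.59)] [array([666., 190.,  -0.])]
seat [(array([233., 362.]), 0.9)] [array([671.,  20.,  20.])]
heel [(array([246., 327.]), 0.83), (array([268., 292.]), 0.51)] [array([558., -11.,  18.])]
```

```bash
python3 -m pendant '[[[4.3,-1.7,0,0,0,0,-1],[4.3,-1.7,0,0,0,0,-1],[4.3,-1.7,0,0,0,0,-1],[4.3,-1.7,0,0,0,0,-1],[4.3,-1.7,0,0,0,0,-1],[4.3,-1.7,0,0,0,0,-1],[4.3,-1.7,0,0,0,0,-1],[4.3,-1.7,0,0,0,0,-1],[4.3,-1.7,0,0,0,0,-1],[4.3,-1.7,0,0,0,0,-1]]]'
cat > look.py <<'E'
import sys; from h import *
def look(name,labels):
    im,d,Tm=shot('wrist',name); np.savez('pics/'+name+'.npz',im=im,d=d,T=Tm); P=cloud('wrist',d,Tm)
    for l in labels:
        for r in ctrl.regions_of(l,'wrist')[:4]:
            m=r['mask']; Q=P[m]; Q=Q[~np.isnan(Q[:,0])]
            if len(Q)<20: continue
            zt=np.percentile(Q[:,2],90); t=Q[abs(Q[:,2]-zt)<3]
            lo,hi=np.percentile(t,[1,99],axis=0)
            print(l,round(r['p'],2),np.round(r['rect']),'ztop',round(np.median(t[:,2]),1),*rect(t[:,:2]),'n',len(t),im[m].mean(0).round())
    print(np.round(ctrl.read_state()['position'],1), ctrl.read_state()['t'])
if __name__=='__main__': look(sys.argv[1],sys.argv[2:])
E
python3 look.py w1 packing_block low_block strap pedestal fixture
```

```text
t: 2.75
position: [545.4, -228.4, 253.5]
tool_rot: [0.0, 0.984, 0.177, 0.0]
ft_force: [-0.0, -0.6, -0.6]
finger_gap: 0.999
grip_force: 0.0
packing_block 0.94 [282.  69.  88.  98.] ztop 37.0 [ 632.1 -161.4] [50.5 50.3] -43.42 n 4584 [251. 204. 229.]
packing_block 0.81 [376. 402.  67.  73.] ztop 37.2 [ 367.5 -348. ] [51.8 50. ] 43.11 n 2089 [190. 127. 145.]
packing_block 0.74 [496. 230.  84.  79.] ztop 37.1 [ 573.5 -379.7] [50.7 50.5] 43.57 n 3230 [172.  90.  38.]
packing_block 0.7 [379. 183.  86.  88.] ztop 37.1 [ 574.5 -264.1] [50.6 50.1] 67.17 n 3812 [117. 101.  87.]
strap 0.82 [135. 251.  99. 114.] ztop 14.0 [437.6 -79.9] [109.1  33.7] 52.74 n 3307 [211. 211. 210.]
pedestal 0.55 [  4. 218.   2.  16.] ztop 5.8 [420.   52.8] [15.1  2. ] 18.01 n 32 [86. 85. 81.]
fixture 0.76 [ 95.  79. 137. 155.] ztop 17.9 [578.7 -15.3] [118.6  97.6] 13.67 n 5433 [156. 155. 157.]
[ 543.3 -230.3  253.1] 3.05
```

View pics/w1.png

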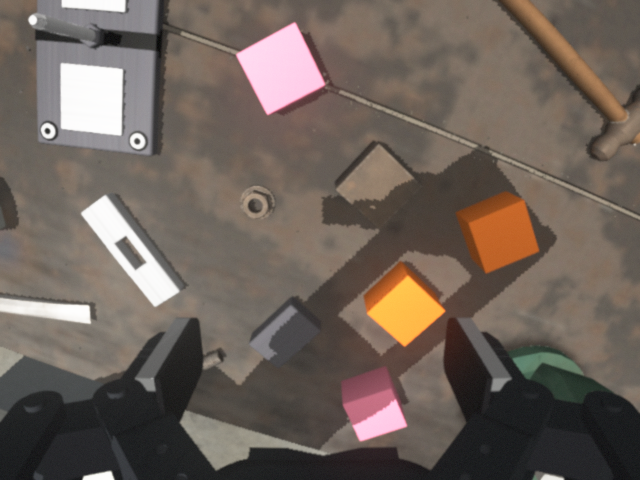

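Overhead, the dark packing block is at (379,183), clear of the orange and pink ones. The low block is at (285,330), the strap at (133,250), and the square pad and stud are at top left.

```bash
python3 -m pendant '[[[1.6,-3.8,0,0,0,0,-1],[1.6,-3.8,0,0,0,0,-1],[1.7,-3.8,0,0,0,0,-1],[1.7,-3.8,0,0,0,0,-1],[1.7,-3.8,0,0,0,0,-1],[1.7,-3.8,0,0,0,0,-1],[0,0,0,0,0,0,-1],[0,0,0,0,0,0,-1],[0,0,0,0,0,0,-1],[0,0,0,0,0,0,-1]]]'
python3 look.py w2 pedestal fixture strap washer
python3 - <<'E'
from h import *
z=np.load('pics/w2.npz'); P=cloud('wrist',z['d'],z['T']); g=z['im'].astype(int).min(2)
m=((g>190)&(P[...,2]>12)&(P[...,2]<24)&(P[...,0]>500)).astype(np.uint8); m=cv2.morphologyEx(m,cv2.MORPH_OPEN,np.ones((5,5)))
n,lab,s,c=cv2.connectedComponentsWithStats(m)
for i in range(1,n):
    if s[i,4]>1000: Q=P[lab==i]; print('pad',c[i].round(),Q[:,2].mean().round(1),*rect(Q[:,:2]),s[i,4])
for l in ['stud_top','seat','heel','pedestal']: print(l,[(np.round(r['location']),round(r['p'],2),P[int(r['location'][0]),int(r['location'][1])].round(1)) for r in ctrl.place_of(l,'wrist')[:2]])
E
```

```text
t: 4.05
position: [558.3, 16.8, 253.3]
tool_rot: [0.0, 0.984, 0.176, -0.0]
ft_force: [0.1, -1.7, -0.0]
finger_gap: 0.995
grip_force: 0.0
pedestal 0.66 [188. 313. 103.  73.] ztop 62.7 [428.2  78.1] [38.7 33.5] -65.81 n 745 [177. 177. 170.]
pedestal 0.2 [379. 131. 165. 261.] ztop 18.0 [623.2  -3.1] [209.7 100.8] 12.01 n 13033 [153. 151. 153.]
fixture 0.56 [379. 132. 163. 260.] ztop 18.0 [622.7  -2.5] [209.6 101.8] 12.65 n 13040 [152. 151. 152.]
strap 0.88 [375. 343.  81. 101.] ztop 14.2 [437.7 -79.7] [110.7  32.9] 52.62 n 2783 [164. 163. 162.]
washer 0.62 [ 21. 234.  34.  36.] ztop 6.8 [426.7 278.5] [32.7 32. ] 83.07 n 672 [189. 188. 187.]
[558.4  17.9 253.3] 4.3
pad [385.  71.] 18.1 [671.8   7.4] [89.7 53.7] 12.63 7817
stud_top [(array([169., 384.]), 0.56, array([607.4,  -6.8,  94.6]))]
seat [(array([ 73., 387.]), 0.62, array([672.4,   5.7,  16.8]))]
heel []
pedestal [(array([304., 197.]), 0.95, array([444.6,  89. ,  51.2])), (array([168., 386.]), 0.46, array([609. ,  -7.6,  94.2]))]
```

View pics/w2.png

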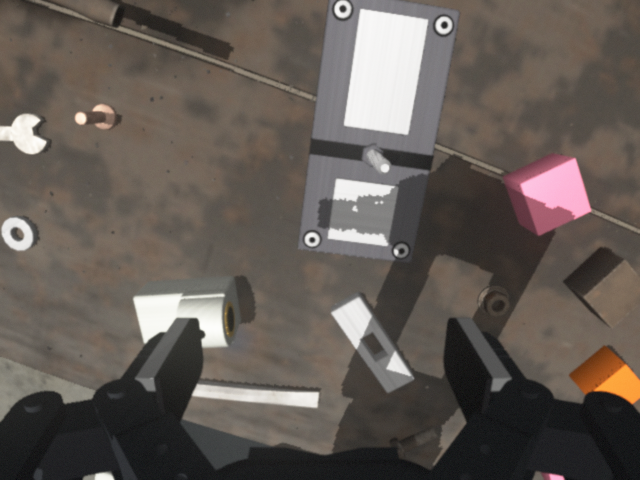

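The picture shows the long pad centred near (385,71), the stud tip at (384,167), and the pedestal at (190,313) with its ledge to the left. The washer is at (19,234). Next I'll fit the pedestal's pose.

Run:
```python
from h import *
for f,c in [('w2','wrist'),('scene0','scene'),('side0','side')]:
    z=np.load(f'pics/{f}.npz'); P=cloud(c,z['d'],z['T']).reshape(-1,3)
    b=P[(P[:,0]>360)&(P[:,0]<520)&(P[:,1]>10)&(P[:,1]<160)]
    led=b[(b[:,2]>33.5)&(b[:,2]<41)]; print(f,'ledge+sides',*rect(led[:,:2]),len(led))
    led=b[(b[:,2]>36)&(b[:,2]<39.5)]; print(f,'ledge',*rect(led[:,:2]),len(led))
    a=b[(b[:,2]>8)&(b[:,2]<70)]; print(f,'all',*rect(a[:,:2]),len(a)); 
    x=np.radians(116.); e=np.array([np.cos(x),np.sin(x)]); n=np.array([-e[1],e[0]])
    print('along',np.percentile(a[:,:2]@e,[.5,1,99,99.5]).round(1),'across',np.percentile(a[:,:2]@n,[.5,1,99,99.5]).round(1))
plan([432,68,200],26)
```

```text
w2 ledge+sides [418.7  98.5] [86.9 51.3] -66.36 1816
w2 ledge [419.3  98.5] [86.6 49.4] -65.69 1490
w2 all [444.1  65.1] [178.7  68.8] -51.28 5367
along [-214.3 -212.   -53.4  -52.7] across [-474.5 -472.6 -398.6 -396.9]
scene0 ledge+sides [409.7 116.9] [51.5 49.5] -65.32 559
scene0 ledge [409.7 117.4] [50.4 49.1] -65.33 440
scene0 all [443.4  68.2] [179.5  66.6] -51.84 1582
along [-211.6 -209.3  -48.9  -48.7] across [-475.9 -473.9 -395.3 -394.9]
side0 ledge+sides [415.4  94.9] [89.6 50.2] -66.91 110
side0 ledge [415.4  94.1] [88.8 47.1] -64.63 69
side0 all [438.8  62.2] [182.5  66.6] -48.97 621
along [-215.  -211.8  -54.2  -53.1] across [-471.2 -466.  -389.3 -388.8]
shift cm [-10.13  -9.03   5.33] tooly yaw -69.62 tilt [-0.0001  0.    ] q6 1.17 turn z 84.38 or -95.62
```

```bash
python3 - <<'E'
from h import *
z=np.load('pics/scene0.npz'); P=cloud('scene',z['d'],z['T'])
for uv in [(412,285),(410,300),(408,320)]: print(P[uv[1],uv[0]].round(1))
E
python3 -m pendant '[[[-2.56,-2.98,0,0,0,0,-0.6],[-2.56,-2.98,0,0,0,0,-0.6],[-2.56,-2.98,0,0,0,0,-0.6],[-2.55,-2.98,0,0,0,0,-0.6],[0,0,0,0,0,-8.5,-0.6],[0,0,0,0,0,-8.5,-0.6],[0,0,0,0,0,-8.5,-0.6],[0,0,0,0,0,-8.5,-0.6],[0,0,0,0,0,-8.5,-0.6],[0,0,0,0,0,-8.5,-0.6]]]'
python3 -m pendant '[[[0,0,0,0,0,-8.5,-0.6],[0,0,0,0,0,-8.5,-0.6],[0,0,0,0,0,-8.5,-0.6],[0,0,0,0,0,-8.5,-0.6],[0,0,0,0,0,-8.5,-0.6],[0,0,0,0,0,0,-0.6],[0,0,0,0,0,0,-0.6],[0,0,0,0,0,0,-0.6],[0,0,0,0,0,0,-0.6],[0,0,0,0,0,0,-0.6]]]'
python3 - <<'E'
from h import *
im,d,Tm=shot('wrist','w3'); P=cloud('wrist',d,Tm).reshape(-1,3); np.savez('pics/w3.npz',im=im,d=d,T=Tm)
b=P[(P[:,0]>360)&(P[:,0]<500)&(P[:,1]>40)&(P[:,1]<160)]
for lo,hi in [(33.5,41),(36,39.5)]:
    led=b[(b[:,2]>lo)&(b[:,2]<hi)]; print('ledge',*rect(led[:,:2]),len(led))
plan([421,94,100],24.1)
E
```

```text
[345.6  -7.6  14.5]
[333.3  41.6  15. ]
[317.7  99.9  15.2]
t: 5.5
position: [421.0, 94.9, 253.4]
tool_rot: [0.0, 0.81, 0.586, 0.0]
ft_force: [0.3, 0.2, 0.1]
finger_gap: 0.799
grip_force: 0.0
t: 6.5
position: [421.1, 94.8, 253.3]
tool_rot: [0.0, 0.546, 0.838, 0.0]
ft_force: [0.0, 0.6, -0.6]
finger_gap: 0.799
grip_force: 0.0
ledge [416.6 100.1] [84.8 49.7] -65.5 3632
ledge [408.8 117. ] [49.3 47.3] 24.92 3175
shift cm [-0.07 -0.04 15.33] tooly yaw 23.85 tilt [ 0. -0.] q6 -0.29 turn z -0.25 or 179.75
```

View pics/w3.png

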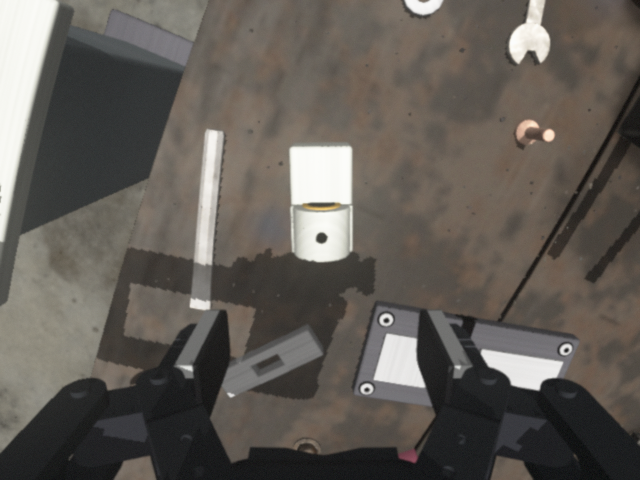

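The ledge is up at (321,175) and the tower at (321,232), square to the fingers. I'll descend and grip.

```bash
python3 -m pendant '[[[-0.05,-0.1,4,0,0,-0.5,-0.6],[0,0,4,0,0,0,-0.6],[0,0,4,0,0,0,-0.6],[0,0,4,0,0,0,-0.6],[0,0,3,0,0,0,-0.6],[0,0,1.5,0,0,0,-0.6],[0,0,1,0,0,0,-0.6],[0,0,0.9,0,0,0,-0.6],[0,0,0,0,0,0,1],[0,0,0,0,0,0,1]]]'
python3 -m pendant '[[[0,0,0,0,0,0,1],[0,0,0,0,0,0,1],[0,0,0,0,0,0,1],[0,0,0,0,0,0,1],[0,0,-1,0,0,0,1],[0,0,-2,0,0,0,1],[0,0,-2,0,0,0,1],[0,0,-2,0,0,0,1],[0,0,-2,0,0,0,1],[0,0,-2,0,0,0,1]]]'
python3 - <<'E'
from h import *
u=np.array([np.cos(np.radians(12.6)),np.sin(np.radians(12.6))])
seat=np.array([671.8,7.4]); st=ctrl.read_state(); print(st['position'],st['finger_gap'],st['grip_force'],st['ft_force'])
plan(list(seat+4.5*u)+[st['position'][2]],102.6)
E
```

```text
t: 7.55
position: [420.6, 94.0, 29.7]
tool_rot: [0.0, 0.542, 0.84, 0.0]
ft_force: [0.6, 0.3, -4.5]
finger_gap: 0.577
grip_force: 63.6
t: 8.55
position: [419.7, 93.9, 140.7]
tool_rot: [-0.0, 0.542, 0.841, -0.0]
ft_force: [0.1, 0.0, -4.7]
finger_gap: 0.576
grip_force: 63.5
[419.69846418  93.86885939 140.68726427] 0.5762947838280326 63.54069471359253 [ 0.0858269   0.0491554  -4.65176535]
shift cm [-18.38  19.83  -0.  ] tooly yaw 24.39 tilt [-0.0001  0.    ] q6 -0.3 turn z -78.21 or 101.79
```

```bash
python3 -m pendant '[[[-3.05,3.32,0,0,0,0,1],[-3.05,3.32,0,0,0,0,1],[-3.05,3.32,0,0,0,0,1],[-3.05,3.32,0,0,0,0,1],[-3.05,3.32,0,0,0,0,1],[-3.05,3.32,0,0,0,0,1],[0,0,0,0,0,-7.8,1],[0,0,0,0,0,-7.8,1],[0,0,0,0,0,-7.8,1],[0,0,0,0,0,-7.8,1]]]'
python3 -m pendant '[[[0,0,0,0,0,-7.8,1],[0,0,0,0,0,-7.8,1],[0,0,0,0,0,-7.8,1],[0,0,0,0,0,-7.8,1],[0,0,0,0,0,-7.8,1],[0,0,0,0,0,-7.8,1],[0,0,2,0,0,0,1],[0,0,2,0,0,0,1],[0,0,0,0,0,0,1],[0,0,0,0,0,0,1]]]'
python3 - <<'E'
from h import *
u=np.array([np.cos(np.radians(12.6)),np.sin(np.radians(12.6))])
shot('wrist','w4')
plan(list(np.array([671.8,7.4])+5*u)+[50],102.6)
E
```

```text
t: 9.55
position: [676.4, 9.4, 139.0]
tool_rot: [-0.001, 0.293, 0.956, -0.0]
ft_force: [0.4, -0.9, -3.9]
finger_gap: 0.576
grip_force: 64.4
t: 10.55
position: [676.5, 9.5, 99.1]
tool_rot: [-0.001, -0.108, 0.994, 0.0]
ft_force: [0.4, 0.6, -4.9]
finger_gap: 0.572
grip_force: 64.3
shift cm [ 0.1  -0.08  4.99] tooly yaw 102.38 tilt [0.0002 0.    ] q6 -1.84 turn z -0.22 or 179.78
```

View pics/w4.png

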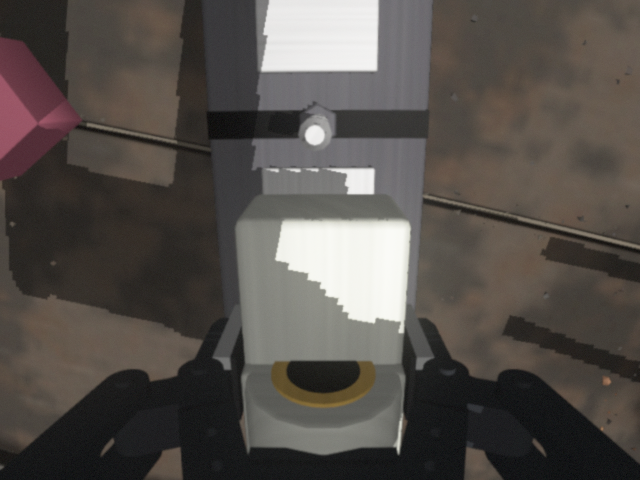

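The ledge faces the stud (tip at (314,133)), and the pedestal is lined up over the long pad. I'll lower it.

```bash
python3 -m pendant '[[[0.1,-0.08,1.5,0,0,-0.2,1],[0,0,1.5,0,0,0,1],[0,0,1.2,0,0,0,1],[0,0,0.3,0,0,0,1],[0,0,0.3,0,0,0,1],[0,0,0.15,0,0,0,1],[0,0,0.08,0,0,0,1],[0,0,0,0,0,0,1],[0,0,0,0,0,0,1],[0,0,0,0,0,0,1]]]'
```

```text
t: 11.6
position: [676.7, 8.5, 49.4]
tool_rot: [0.0, -0.11, 0.994, -0.0]
ft_force: [-0.1, 0.4, -5.0]
finger_gap: 0.575
grip_force: 64.5
```

```bash
python3 -m pendant '[[[0,0,0.05,0,0,0,1],[0,0,0.05,0,0,0,1],[0,0,0.03,0,0,0,1],[0,0,0,0,0,0,-0.7],[0,0,0,0,0,0,-0.7],[0,0,0,0,0,0,-0.7],[0,0,0,0,0,0,-0.7],[0,0,-2,0,0,0,-0.7],[0,0,-4,0,0,0,-0.7],[0,0,-4,0,0,0,-0.7]]]'
python3 - <<'E'
from h import *
plan([574.5,-264.1,253],67.1); plan([574.5,-264.1,253],-22.9)
E
```

```text
t: 12.6
position: [675.7, 8.5, 147.6]
tool_rot: [-0.001, -0.11, 0.994, 0.0]
ft_force: [0.8, 0.8, -0.2]
finger_gap: 0.85
grip_force: 0.0
shift cm [ 15.84 -24.39 -10.51] tooly yaw 102.58 tilt [-0.0027  0.0002] q6 -1.84 turn z 35.48 or -144.52
shift cm [ 15.84 -24.39 -10.51] tooly yaw 102.58 tilt [-0.0027  0.0002] q6 -1.84 turn z -54.52 or 125.48
```

```bash
python3 -m pendant '[[[2.26,-3.48,-0.8,0,0,0,-0.6],[2.26,-3.48,-0.8,0,0,0,-0.6],[2.26,-3.48,-0.8,0,0,0,-0.6],[2.26,-3.48,-0.8,0,0,0,-0.6],[2.26,-3.48,-0.8,0,0,0,-0.6],[2.27,-3.49,-0.8,0,0,0,-0.6],[2.27,-3.49,-0.7,0,0,0,-0.6],[0,0,0,0,0,8.5,-0.6],[0,0,0,0,0,8.5,-0.6],[0,0,0,0,0,8.5,-0.6]]]'
python3 -m pendant '[[[0,0,0,0,0,8.5,-0.6],[0,0,0,0,0,1.5,-0.6],[0,0,0,0,0,0,-0.6],[0,0,0,0,0,0,-0.6],[0,0,0,0,0,0,-0.6],[0,0,0,0,0,0,-0.6],[0,0,0,0,0,0,-0.6],[0,0,0,0,0,0,-0.6],[0,0,0,0,0,0,-0.6],[0,0,0,0,0,0,-0.6]]]'
python3 look.py w5 packing_block
python3 - <<'E'
from h import *
plan([574.5,-264.1,27],67.2)
E
```

```text
t: 13.6
position: [574.7, -264.8, 202.9]
tool_rot: [0.0, 0.116, 0.993, -0.0]
ft_force: [-0.1, -0.5, -0.7]
finger_gap: 0.8
grip_force: 0.0
t: 14.6
position: [575.0, -263.9, 202.7]
tool_rot: [0.0, 0.199, 0.98, 0.0]
ft_force: [-0.2, 0.2, -0.5]
finger_gap: 0.8
grip_force: 0.0
packing_block 0.89 [ 83.  20. 104.  37.] ztop 37.1 [ 383.9 -360.8] [54.8 20.5] 62.86 n 1600 [178. 119. 136.]
packing_block 0.88 [182. 271.  94.  88.] ztop 37.1 [ 573.3 -380.1] [50.9 50.4] -45.18 n 4149 [196. 106.  45.]
packing_block 0.85 [479. 232. 100.  96.] ztop 37.0 [ 631.6 -161.5] [51.  50.7] 47.35 n 4533 [231. 191. 210.]
packing_block 0.68 [321. 216.  74.  81.] ztop 37.1 [ 574.4 -264.7] [50.5 49.7] -22.24 n 4895 [136. 119. 102.]
[ 575.  -263.9  202.7] 14.7
shift cm [ 0.04 -0.04 17.57] tooly yaw 67.09 tilt [-0.  0.] q6 -1.67 turn z -0.11 or 179.89
```

View pics/w5.png

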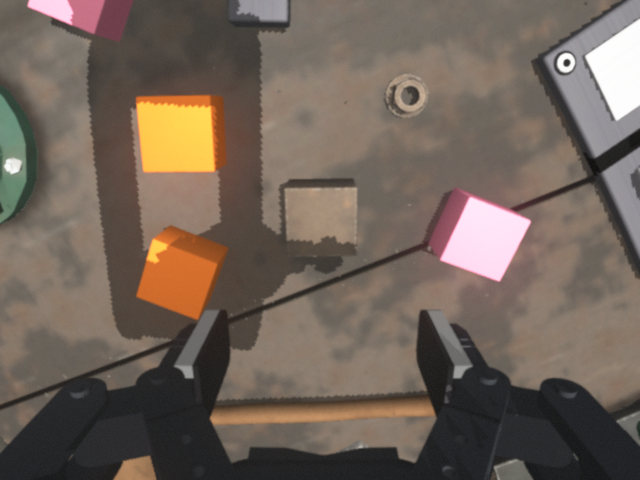

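The dark packing block is at (321,216), square between the fingers, with the orange and pink ones clear. I'll grip it.

```bash
python3 -m pendant '[[[0,-0.05,4,0,0,-0.4,-0.6],[0,0,4,0,0,0,-0.6],[0,0,4,0,0,0,-0.6],[0,0,3,0,0,0,-0.6],[0,0,1.5,0,0,0,-0.6],[0,0,0.7,0,0,0,-0.6],[0,0,0.35,0,0,0,-0.6],[0,0,0,0,0,0,1],[0,0,0,0,0,0,1],[0,0,0,0,0,0,1]]]'
python3 -m pendant '[[[0,0,0,0,0,0,1],[0,0,0,0,0,0,1],[0,0,-1,0,0,0,1],[0,0,-2,0,0,0,1],[0,0,-3,0,0,0,1],[0,0,-3,0,0,0,1],[0,0,-3,0,0,0,1],[0,0,0,0,0,0,1],[0,0,0,0,0,0,1],[0,0,0,0,0,0,1]]]'
python3 - <<'E'
from h import *
u=np.array([np.cos(np.radians(12.6)),np.sin(np.radians(12.6))])
heel=np.array([671.8,7.4])-115*u; print(heel)
plan(list(heel)+[147],102.6)
E
```

```text
t: 15.7
position: [575.6, -264.9, 28.3]
tool_rot: [0.001, 0.195, 0.981, -0.0]
ft_force: [0.5, -0.8, -0.4]
finger_gap: 0.575
grip_force: 65.0
t: 16.7
position: [572.9, -263.3, 144.7]
tool_rot: [-0.002, 0.195, 0.981, 0.001]
ft_force: [0.2, 0.9, -7.0]
finger_gap: 0.578
grip_force: 64.4
[559.56957238 -17.68647276]
shift cm [10.64 22.18 -0.16] tooly yaw 67.49 tilt [-0.0045  0.0025] q6 -1.68 turn z -35.11 or 144.89
```

```bash
python3 -m pendant '[[[1.77,3.69,0,0,0,0,1],[1.77,3.69,0,0,0,0,1],[1.77,3.7,0,0,0,0,1],[1.77,3.7,0,0,0,0,1],[1.78,3.7,0,0,0,0,1],[1.78,3.7,0,0,0,0,1],[0,0,0,0,0,-8.5,1],[0,0,0,0,0,-8.5,1],[0,0,0,0,0,-8.5,1],[0,0,0,0,0,-8.5,1]]]'
python3 -m pendant '[[[0,0,0,0,0,-1.1,1],[0,0,0,0,0,0,1],[0,0,0,0,0,0,1],[0,0,0,0,0,0,1],[0,0,0,0,0,0,1],[0,0,0,0,0,0,1],[0,0,0,0,0,0,1],[0,0,0,0,0,0,1],[0,0,0,0,0,0,1],[0,0,0,0,0,0,1]]]'
python3 - <<'E'
from h import *
im,d,Tm=shot('wrist','w6'); P=cloud('wrist',d,Tm); 
u=np.array([np.cos(np.radians(12.6)),np.sin(np.radians(12.6))])
plan(list(np.array([671.8,7.4])-115*u)+[48],102.6)
E
```

```text
t: 17.7
position: [559.7, -18.2, 144.8]
tool_rot: [-0.002, -0.103, 0.995, 0.001]
ft_force: [0.3, 0.6, -8.1]
finger_gap: 0.573
grip_force: 65.4
t: 18.7
position: [561.5, -18.8, 147.2]
tool_rot: [0.0, -0.11, 0.994, -0.0]
ft_force: [-0.4, -0.5, -7.7]
finger_gap: 0.574
grip_force: 65.4
shift cm [0.16 0.15 9.93] tooly yaw 102.59 tilt [ 0.0001 -0.    ] q6 -1.9 turn z -0.01 or 179.99
```

View pics/w6.png

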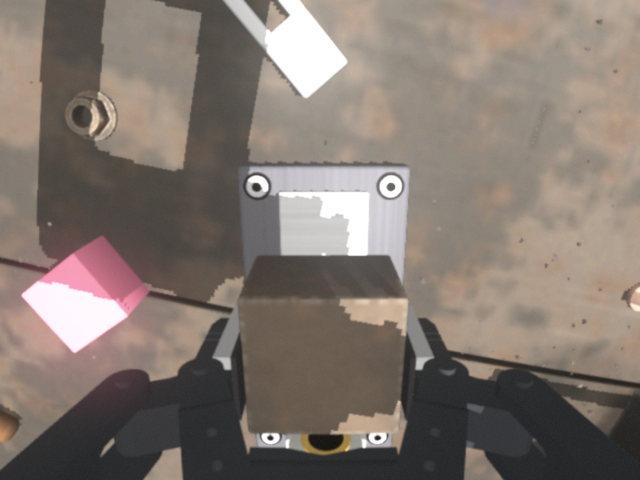

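The held block lines up with the square pad (pad at col 324, block at col 323). I'll lower it.

```bash
python3 -m pendant '[[[0.1,0.1,3,0,0,0,1],[0,0,3,0,0,0,1],[0,0,2,0,0,0,1],[0,0,1,0,0,0,1],[0,0,0.4,0,0,0,1],[0,0,0.2,0,0,0,1],[0,0,0.2,0,0,0,1],[0,0,0,0,0,0,1],[0,0,0,0,0,0,1],[0,0,0,0,0,0,1]]]'
```

```text
t: 19.75
position: [560.6, -18.1, 49.8]
tool_rot: [0.001, -0.11, 0.994, -0.0]
ft_force: [0.4, 0.5, -6.4]
finger_gap: 0.577
grip_force: 65.3
```

```bash
python3 -m pendant '[[[0,0,0.08,0,0,0,1],[0,0,0.08,0,0,0,1],[0,0,0.08,0,0,0,1],[0,0,0,0,0,0,1],[0,0,0,0,0,0,-0.6],[0,0,0,0,0,0,-0.6],[0,0,0,0,0,0,-0.6],[0,0,0,0,0,0,-0.6],[0,0,-2,0,0,0,-0.6],[0,0,-4,0,0,0,-0.6]]]'
python3 -m pendant '[[[0,0,-4,0,0,0,-0.6],[0,0,-4,0,0,0,-0.6],[0,0,-4,0,0,0,-0.6],[0,0,-3,0,0,0,-0.6],[-3,0,0,0,0,0,-0.6],[-3,0,0,0,0,0,-0.6],[0,0,0,0,0,0,-0.6],[0,0,0,0,0,0,-0.6],[0,0,0,0,0,0,-0.6],[0,0,0,0,0,0,-0.6]]]'
python3 look.py w7 pedestal packing_block strap
python3 - <<'E'
from h import *
z=np.load('pics/w7.npz'); P=cloud('wrist',z['d'],z['T'])
u=np.array([np.cos(np.radians(12.6)),np.sin(np.radians(12.6))]); v=np.array([-u[1],u[0]]); s=np.array([671.8,7.4])-65*u
A=P.reshape(-1,3); A=A[~np.isnan(A[:,0])]; x=-(A[:,:2]-s)@u; y=-(A[:,:2]-s)@v; zz=A[:,2]
def rep(n,m): 
    print(n,m.sum(),*rect(np.c_[x[m],y[m]]), 'z',np.median(zz[m]).round(1))
L=(abs(zz-56)<2.5)&(abs(y)<40)
rep('ledge',L&(x<-15)&(x>-120)); rep('packing',L&(x>15)&(x<90)); rep('stud',(zz>65)&(abs(x)<12)&(abs(y)<12))
rep('plate',(abs(zz-14)<2)&(abs(y)<60)&(x>-130)&(x<100))
plan([437.7,-79.8,250],52.6-90); plan([437.7,-79.8,250],0)
E
```

```text
t: 20.75
position: [557.7, -17.8, 104.6]
tool_rot: [-0.004, -0.11, 0.994, 0.001]
ft_force: [0.5, 0.4, -0.4]
finger_gap: 0.8
grip_force: 0.0
t: 21.75
position: [617.7, -5.1, 256.5]
tool_rot: [-0.001, -0.11, 0.994, 0.0]
ft_force: [-0.3, 0.6, -0.4]
finger_gap: 0.797
grip_force: 0.0
pedestal 0.71 [325. 277.  65. 122.] ztop 82.7 [693.2  13.1] [40.1 28.5] 15.23 n 1536 [234. 233. 229.]
packing_block 0.67 [324. 131.  70.  71.] ztop 56.0 [559.6 -17.3] [50.2 50.2] 12.63 n 4633 [173. 152. 133.]
packing_block 0.66 [140. 177.  92.  84.] ztop 37.1 [ 631.8 -161.1] [51.3 50.3] -42.85 n 3511 [204. 121. 140.]
strap 0.81 [314.  14.  53.  29.] ztop 14.0 [472.5 -44.4] [39.1 18.2] -77.5 n 693 [227. 227. 226.]
[618.4  -5.1 256.9] 21.95
ledge 3384 [-44.9  -0.9] [49.8 47.4] -89.85 z 56.0
packing 4659 [49.9 -0.3] [50.3 50.3] 89.99 z 56.0
stud 3829 [0.3 0. ] [24.   9.7] 89.58 z 311.7
plate 15765 [-14.3   0.1] [213.6 104.1] 0.03 z 14.1
shift cm [19.26 -3.36  0.69] tooly yaw 102.57 tilt [-0.0001 -0.    ] q6 -1.87 turn z -40.03 or 139.97
shift cm [19.26 -3.36  0.69] tooly yaw 102.57 tilt [-0.0001 -0.    ] q6 -1.87 turn z -77.43 or 102.57
```

View pics/w7.png

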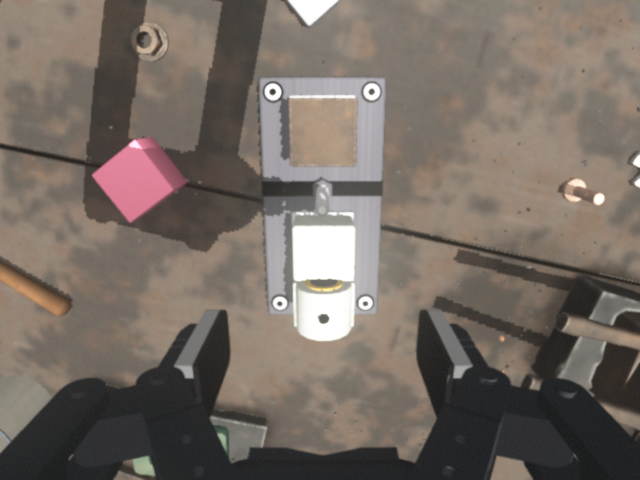

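Pedestal and packing both sit on their pads: ledge at (325,245), packing at (323,131), each within 1 mm. Next is the strap.

```bash
python3 -m pendant '[[[3.85,-0.67,0,0,0,0,-0.6],[3.85,-0.67,0,0,0,0,-0.6],[3.85,-0.67,0,0,0,0,-0.6],[3.85,-0.67,0,0,0,0,-0.6],[3.86,-0.68,0,0,0,0,-0.6],[0,0,0,0,0,8.5,-0.6],[0,0,0,0,0,8.5,-0.6],[0,0,0,0,0,8.5,-0.6],[0,0,0,0,0,8.5,-0.6],[0,0,0,0,0,8.5,-0.6]]]'
python3 -m pendant '[[[0,0,0,0,0,8.5,-0.6],[0,0,0,0,0,8.5,-0.6],[0,0,0,0,0,8.5,-0.6],[0,0,0,0,0,8.5,-0.6],[0,0,0,0,0,8.5,-0.6],[0,0,0,0,0,8.5,-0.6],[0,0,0,0,0,8.5,-0.6],[0,0,0,0,0,8.5,-0.6],[0,0,0,0,0,8.5,-0.6],[0,0,0,0,0,8.5,-0.6]]]'
python3 -m pendant '[[[0,0,2,0,0,8.5,-0.6],[0,0,2,0,0,4,-0.6],[0,0,2,0,0,0,-0.6],[0,0,2,0,0,0,-0.6],[0,0,0,0,0,0,-0.6],[0,0,0,0,0,0,-0.6],[0,0,0,0,0,0,-0.6],[0,0,0,0,0,0,-0.6],[0,0,0,0,0,0,-0.6],[0,0,0,0,0,0,-0.6]]]'
python3 look.py w8 strap
python3 - <<'E'
from h import *
plan([437.7,-79.8,25],52.6-90)
E
```

```text
t: 22.95
position: [438.0, -79.8, 257.1]
tool_rot: [0.0, 0.261, 0.965, 0.0]
ft_force: [-0.2, 0.2, 0.7]
finger_gap: 0.799
grip_force: 0.0
t: 23.95
position: [438.0, -79.7, 257.0]
tool_rot: [0.0, 0.845, 0.535, 0.0]
ft_force: [-0.1, 1.0, 0.2]
finger_gap: 0.801
grip_force: 0.0
t: 24.95
position: [438.5, -79.8, 177.4]
tool_rot: [0.0, 0.897, 0.443, 0.0]
ft_force: [0.0, -0.7, -0.1]
finger_gap: 0.797
grip_force: 0.0
strap 0.89 [326. 220.  46. 155.] ztop 14.1 [437.5 -79.3] [110.2  32. ] 52.64 n 6138 [224. 223. 222.]
[438.3 -79.7 177.1] 25.05
shift cm [-0.04 -0.05 15.21] tooly yaw -37.42 tilt [ 0.0005 -0.0001] q6 0.38 turn z -0.02 or 179.98
```

View pics/w8.png

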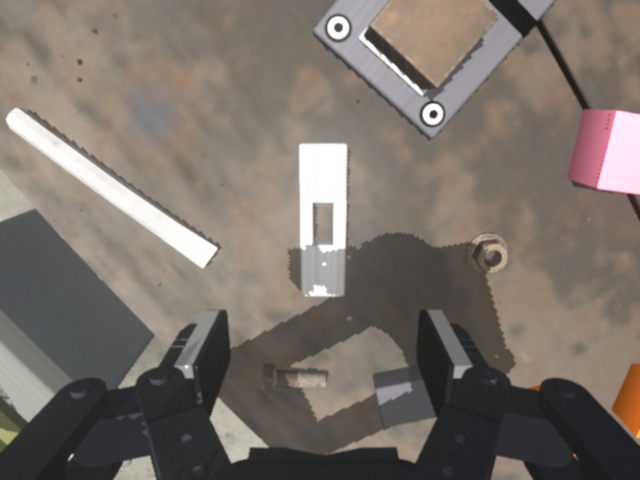

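The strap is at (325,220), square to the fingers with its slot at (324,222). I'll grip it at the centre.

```bash
python3 -m pendant '[[[-0.05,-0.05,4,0,0,0,-0.4],[0,0,4,0,0,0,-0.4],[0,0,3,0,0,0,-0.4],[0,0,2,0,0,0,-0.4],[0,0,1.5,0,0,0,-0.4],[0,0,0.5,0,0,0,-0.4],[0,0,0.2,0,0,0,-0.4],[0,0,0,0,0,0,-0.4],[0,0,0,0,0,0,1],[0,0,0,0,0,0,1]]]'
python3 -m pendant '[[[0,0,0,0,0,0,1],[0,0,0,0,0,0,1],[0,0,0,0,0,0,1],[0,0,0,0,0,0,1],[0,0,0,0,0,0,1],[0,0,0,0,0,0,1],[0,0,-1,0,0,0,1],[0,0,-1,0,0,0,1],[0,0,0,0,0,0,1],[0,0,0,0,0,0,1]]]'
```

```text
t: 26.05
position: [438.2, -80.0, 25.6]
tool_rot: [0.001, 0.897, 0.443, 0.001]
ft_force: [3.1, -3.7, 10.3]
finger_gap: 0.372
grip_force: 9.8
t: 27.05
position: [437.8, -79.9, 45.4]
tool_rot: [0.0, 0.897, 0.443, 0.001]
ft_force: [-1.2, 0.0, -3.2]
finger_gap: 0.358
grip_force: 60.6
```

```bash
python3 -m pendant '[[[0,0,-3.1,0,0,0,1],[0,0,-3.1,0,0,0,1],[0,0,-3.1,0,0,0,1],[0,0,-3.1,0,0,0,1],[0,0,0,0,0,8,1],[0,0,0,0,0,8,1],[0,0,0,0,0,8,1],[0,0,0,0,0,8,1],[0,0,0,0,0,8,1],[0,0,0,0,0,0,1]]]'
python3 - <<'E'
from h import *
plan([607.9,-6.9,135],12.6+90)
E
```

```text
t: 28.05
position: [436.8, -79.6, 168.3]
tool_rot: [-0.0, 0.994, 0.109, -0.001]
ft_force: [-0.3, 0.0, -3.3]
finger_gap: 0.354
grip_force: 61.0
shift cm [18.29 -3.37  3.31] tooly yaw -77.44 tilt [-0.0014  0.0004] q6 1.08 turn z -0.04 or 179.96
```

```bash
python3 -m pendant '[[[3.05,-0.56,0,0,0,0,1],[3.05,-0.56,0,0,0,0,1],[3.05,-0.56,0,0,0,0,1],[3.05,-0.56,0,0,0,0,1],[3.05,-0.56,0,0,0,0,1],[3.04,-0.56,1,0,0,0,1],[0,0,2.3,0,0,0,1],[0,0,0,0,0,0,1],[0,0,0,0,0,0,1],[0,0,0,0,0,0,1]]]'
python3 - <<'E'
from h import *
im,d,Tm=shot('wrist','w9'); np.savez('pics/w9.npz',im=im,d=d,T=Tm); P=cloud('wrist',d,Tm)
u=np.array([np.cos(np.radians(12.6)),np.sin(np.radians(12.6))]); v=np.array([-u[1],u[0]]); s=np.array([607.9,-6.9])
A=P.reshape(-1,3); A=A[~np.isnan(A[:,0])]; x=-(A[:,:2]-s)@u; y=-(A[:,:2]-s)@v; zz=A[:,2]
m=(zz>115)&(zz<132)&(abs(x)<70)&(abs(y)<17); print('strap top',m.sum(),*rect(np.c_[x[m],y[m]]),np.percentile(x[m],[0,1,99,100]).round(1),np.percentile(y[m],[0,1,99,100]).round(1))
for a in range(-60,61,15):
    k=m&(abs(x-a)<7); 
    if k.sum()>20: print(a,k.sum(),np.median(zz[k]).round(1),np.percentile(y[k],[1,99]).round(1))
print('stud',[ (np.round(r['location']),round(r['p'],2)) for r in ctrl.place_of('stud_top','wrist')[:2]])
plan([607.9,-6.9,100],102.6)
E
```

```text
t: 29.05
position: [608.2, -7.4, 136.3]
tool_rot: [0.0, 0.994, 0.11, -0.0]
ft_force: [0.4, 0.2, -2.8]
finger_gap: 0.357
grip_force: 60.9
strap top 22526 [-0.1  0. ] [109.6  34. ] -0.01 [-54.9 -54.6  50.4  54.7] [-17.  -16.1  15.2  17. ]
-60 946 122.8 [-15.6  14.5]
-45 4206 124.3 [-16.2  14.9]
-30 3807 124.4 [-16.1  15. ]
-15 2884 124.4 [-16.5  16.4]
0 1824 124.4 [-15.5  14.7]
15 2661 124.2 [-15.6  14.8]
30 2496 124.4 [-16.   15.2]
45 2162 124.4 [-16.1  15.1]
stud [(array([297., 323.]), 0.74)]
shift cm [-0.07 -0.08  3.69] tooly yaw -77.41 tilt [ 0.0015 -0.0001] q6 1.27 turn z -0.01 or 179.99
```

View pics/w9.png

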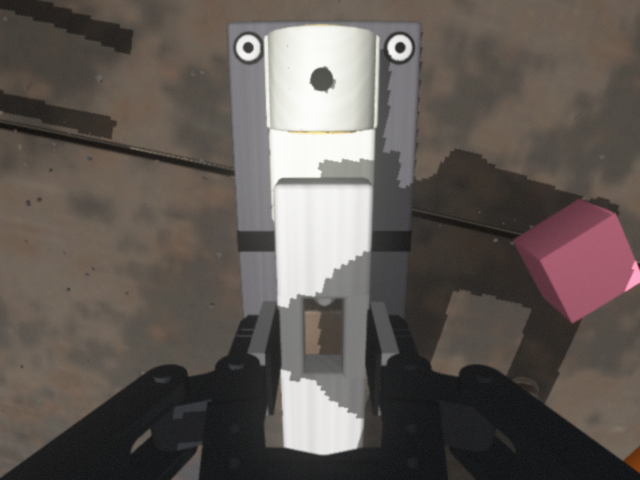

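The strap hangs level. Its slot is centred at col 324 and the stud tip shows at (323,300), so the lateral offset is under 0.5 mm. I'll lower it over the stud.

```bash
python3 -m pendant '[[[0,0,1,0,0,0,1],[0,0,1,0,0,0,1],[0,0,0.8,0,0,0,1],[0,0,0.6,0,0,0,1],[0,0,0.5,0,0,0,1],[0,0,0,0,0,0,1],[0,0,0,0,0,0,1],[0,0,0,0,0,0,1],[0,0,0,0,0,0,1],[0,0,0,0,0,0,1]]]'
```

```text
t: 30.15
position: [608.9, -7.2, 97.2]
tool_rot: [0.0, 0.994, 0.11, 0.0]
ft_force: [-0.9, -0.0, -2.9]
finger_gap: 0.35
grip_force: 61.0
```

```bash
python3 -m pendant '[[[0,0,0.5,0,0,0,1],[0,0,0.4,0,0,0,1],[0,0,0.2,0,0,0,1],[0,0,0.15,0,0,0,1],[0,0,0.1,0,0,0,1],[0,0,0.05,0,0,0,1],[0,0,0,0,0,0,1],[0,0,0,0,0,0,1],[0,0,0,0,0,0,1],[0,0,0,0,0,0,1]]]'
```

```text
t: 31.15
position: [608.7, -7.2, 83.0]
tool_rot: [0.0, 0.994, 0.11, 0.0]
ft_force: [-1.7, -0.1, -1.5]
finger_gap: 0.359
grip_force: 61.2
```

```bash
python3 -m pendant '[[[0,0,0.05,0,0,0,1],[0,0,0.04,0,0,0,1],[0,0,0,0,0,0,1],[0,0,0,0,0,0,-0.2],[0,0,0,0,0,0,-0.2],[0,0,0,0,0,0,-0.2],[0,0,0,0,0,0,-0.2],[0,0,0,0,0,0,-0.2],[0,0,-2,0,0,0,-0.2],[0,0,-4,0,0,0,-0.2]]]'
python3 -m pendant '[[[0,0,-4,0,0,0,-0.2],[0,0,-4,0,0,0,-0.2],[0,0,-4,0,0,0,-0.2],[0,0,-1,0,0,0,-0.2],[0,0,0,0,0,0,-0.2],[0,0,0,0,0,0,-0.2],[0,0,0,0,0,0,-0.2],[0,0,0,0,0,0,-0.2],[0,0,0,0,0,0,-0.2],[0,0,0,0,0,0,-0.2]]]'
cat > chk.py <<'E'
import sys; from h import *
def chk(name):
    im,d,Tm=shot('wrist',name); np.savez(f'pics/{name}.npz',im=im,d=d,T=Tm); P=cloud('wrist',d,Tm)
    u=np.array([np.cos(np.radians(12.6)),np.sin(np.radians(12.6))]); v=np.array([-u[1],u[0]]); s=np.array([607.9,-6.9])
    A=P.reshape(-1,3); A=A[~np.isnan(A[:,0])]; x=-(A[:,:2]-s)@u; y=-(A[:,:2]-s)@v; zz=A[:,2]
    def rep(n,m):
        if m.sum()>10: print(n,m.sum(),*rect(np.c_[x[m],y[m]]),'z',np.median(zz[m]).round(1),'z min/max',np.percentile(zz[m],[3,97]).round(1))
    rep('strap',(abs(zz-71)<2.5)&(abs(x)<58)&(abs(y)<30))
    rep('washer',(abs(zz-79)<2.5)&(abs(x)<25)&(abs(y)<25))
    rep('stud',(zz>84)&(zz<100)&(abs(x)<12)&(abs(y)<12)); rep('tip',(zz>92)&(zz<100)&(abs(x)<12)&(abs(y)<12))
    rep('plate',(abs(zz-14)<2)&(abs(y)<60)&(x>-130)&(x<100))
    rep('packing',(abs(zz-56)<2.5)&(abs(y)<40)&(x>15)&(x<90)); rep('ledge',(abs(zz-56)<2.5)&(abs(y)<40)&(x>-100)&(x<-15))
chk(sys.argv[1])
E
python3 chk.py w10
python3 -c "
from h import *
plan([427,278.5,250]); plan([427,278.5,250],-12)"
```

```text
t: 32.15
position: [605.9, -7.0, 139.1]
tool_rot: [-0.001, 0.994, 0.11, -0.004]
ft_force: [-0.4, 0.5, 0.3]
finger_gap: 0.603
grip_force: 0.0
t: 33.15
position: [608.4, -7.1, 271.0]
tool_rot: [-0.0, 0.994, 0.11, -0.001]
ft_force: [0.5, 0.0, -0.3]
finger_gap: 0.604
grip_force: 0.0
strap 5039 [-0.3 -0.8] [110.3  32. ] -0.06 z 71.1 z min/max [69.5 72.4]
washer 21 [-2.6 -0.3] [9.9 4.7] -86.61 z 78.6 z min/max [76.9 80.6]
stud 155 [-0.5 -0.2] [9.1 9.1] -41.94 z 92.3 z min/max [84.6 95.3]
tip 84 [-0.3 -0.2] [7.1 7.1] -36.13 z 93.6 z min/max [92.1 95.6]
plate 13300 [-15.3   0. ] [212.4 104.3] -0.05 z 14.1 z min/max [12.6 15.5]
packing 1677 [49.6 -0.7] [50.6 49.9] 0.31 z 56.2 z min/max [54.8 57.5]
ledge 1782 [-45.1  -1.1] [49.6 45.8] -89.95 z 56.0 z min/max [54.3 57.4]
shift cm [-11.49 -31.83   2.15] tooly yaw -77.41 tilt [-0.001   0.0001] q6 1.27 
shift cm [-11.49 -31.83   2.15] tooly yaw -77.41 tilt [-0.001   0.0001] q6 1.27 turn z -65.41 or 114.59
```

View pics/w10.png

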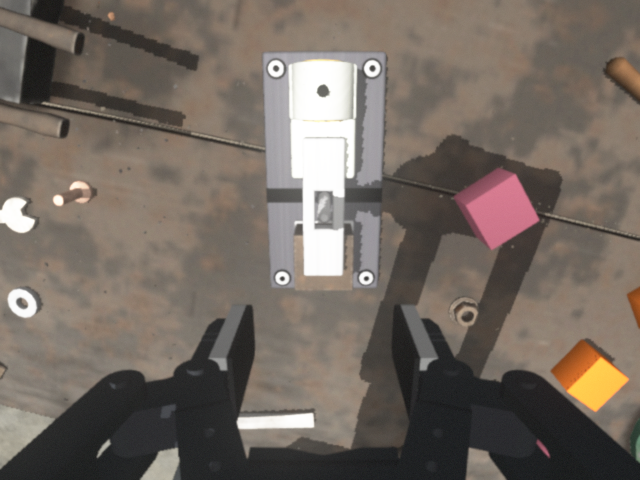

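The strap lies level on the ledge and packing, its slot around the stud at (325,208). The washer is at (23,302), so I go there keeping this yaw.

```bash
python3 -m pendant '[[[-1.28,-3.54,0,0,0,0,-0.2],[-1.28,-3.54,0,0,0,0,-0.2],[-1.28,-3.54,0,0,0,0,-0.2],[-1.28,-3.54,0,0,0,0,-0.2],[-1.28,-3.54,0,0,0,0,-0.2],[-1.28,-3.54,0,0,0,0,-0.2],[-1.27,-3.53,0,0,0,0,-0.2],[-1.27,-3.53,0,0,0,0,-0.2],[-1.27,-3.53,0,0,0,0,-0.2],[0,0,2,0,0,0,-0.2]]]'
python3 -m pendant '[[[0,0,3,0,0,0,-0.2],[0,0,3,0,0,0,-0.2],[0,0,3,0,0,0,-0.2],[0,0,0,0,0,0,-0.2],[0,0,0,0,0,0,-0.2],[0,0,0,0,0,0,-0.2],[0,0,0,0,0,0,-0.2],[0,0,0,0,0,0,-0.2],[0,0,0,0,0,0,-0.2],[0,0,0,0,0,0,-0.2]]]'
python3 look.py w11 washer
python3 -c "
from h import *
z=np.load('pics/w11.npz');P=cloud('wrist',z['d'],z['T']).reshape(-1,3);b=P[(abs(P[:,0]-427)<40)&(abs(P[:,1]-278.5)<40)&(P[:,2]>4)&(P[:,2]<10)]
print(cv2.minEnclosingCircle(b[:,:2].astype(np.float32)),np.median(b[:,:2],0))
plan([427,278.5,24.5])"
```

```text
t: 34.2
position: [426.5, 282.8, 254.3]
tool_rot: [-0.002, 0.994, 0.112, 0.002]
ft_force: [-0.2, -1.1, -0.3]
finger_gap: 0.597
grip_force: 0.0
t: 35.2
position: [427.4, 278.6, 162.4]
tool_rot: [-0.0, 0.994, 0.11, 0.0]
ft_force: [-0.5, -0.1, 0.0]
finger_gap: 0.603
grip_force: 0.0
washer 0.89 [323. 226.  49.  48.] ztop 7.0 [426.9 280.1] [32.7 31.8] 62.16 n 1441 [198. 197. 195.]
[427.2 278.5 162.1] 35.3
((426.275390625, 279.9761047363281), 16.8967342376709) [427.12389061 280.12226394]
shift cm [-2.000e-02 -1.000e-02  1.376e+01] tooly yaw -77.41 tilt [0.0003 0.0002] q6 1.85
```

View pics/w11.png

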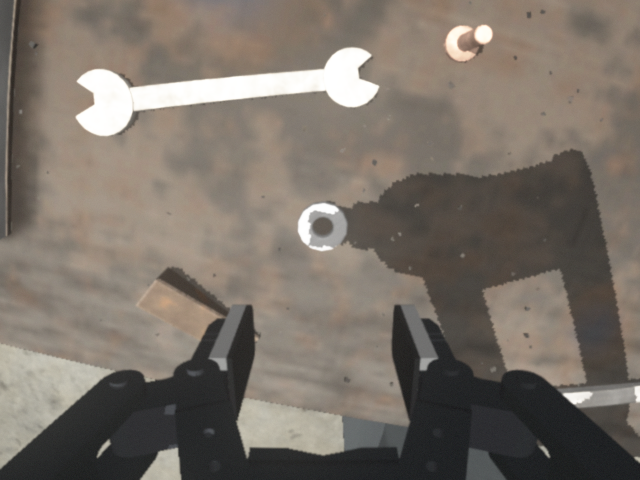

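The washer is at (323,226), alone between the fingers. I'll grip it.

```bash
python3 -m pendant '[[[-0.03,-0.12,4,0,0,0,-0.2],[0,0,3,0,0,0,-0.2],[0,0,3,0,0,0,-0.2],[0,0,2,0,0,0,-0.2],[0,0,1,0,0,0,-0.2],[0,0,0.5,0,0,0,-0.2],[0,0,0.17,0,0,0,-0.2],[0,0,0,0,0,0,1],[0,0,0,0,0,0,1],[0,0,0,0,0,0,1]]]'
python3 -m pendant '[[[0,0,0,0,0,0,1],[0,0,0,0,0,0,1],[0,0,0,0,0,0,1],[0,0,0,0,0,0,1],[0,0,-1,0,0,0,1],[0,0,-3,0,0,0,1],[0,0,-4,0,0,0,1],[0,0,-4,0,0,0,1],[0,0,-4,0,0,0,1],[0,0,0,0,0,0,1]]]'
python3 - <<'E'
from h import *
im,d,Tm=shot('wrist','w12'); P=cloud('wrist',d,Tm); st=ctrl.read_state(); print(st['position'],st['finger_gap'],st['grip_force'])
for r in ctrl.regions_of('washer','wrist')[:2]:
    Q=P[r['mask']]; print(r['p'],r['rect'],np.nanmedian(Q,0))
plan([608.1,-6.6,190],102.6)
E
```

```text
t: 36.3
position: [427.3, 279.9, 26.5]
tool_rot: [-0.0, 0.994, 0.11, 0.001]
ft_force: [-1.3, -0.3, 5.3]
finger_gap: 0.343
grip_force: 59.0
t: 37.3
position: [430.1, 281.6, 191.8]
tool_rot: [-0.002, 0.994, 0.11, 0.006]
ft_force: [0.0, 0.9, 0.1]
finger_gap: 0.34
grip_force: 59.3
[428.65702206 280.7051891  189.11108715] 0.3443419980623791 59.33763183653355
0.58 [324.0, 324.1, 76.3, 85.1] [431.25117521 282.7956498  172.0062315 ]
shift cm [11.41 31.9  -0.29] tooly yaw -77.41 tilt [0.0035 0.0019] q6 1.85 turn z -0.01 or 179.99
```

```bash
python3 -m pendant '[[[1.27,3.54,0,0,0,0,1],[1.27,3.54,0,0,0,0,1],[1.27,3.54,0,0,0,0,1],[1.27,3.54,0,0,0,0,1],[1.27,3.54,0,0,0,0,1],[1.27,3.54,0,0,0,0,1],[1.27,3.54,0,0,0,0,1],[1.26,3.55,0,0,0,0,1],[1.26,3.55,0,0,0,0,1],[0,0,1,0,0,0,1]]]'
python3 -m pendant '[[[0,0,2,0,0,0,1],[0,0,1.5,0,0,0,1],[0,0,1,0,0,0,1],[0,0,0,0,0,0,1],[0,0,0,0,0,0,1],[0,0,0,0,0,0,1],[0,0,0,0,0,0,1],[0,0,0,0,0,0,1],[0,0,0,0,0,0,1],[0,0,0,0,0,0,1]]]'
cat > wsh.py <<'E'
import sys; from h import *
im,d,Tm=shot('wrist',sys.argv[1]); P=cloud('wrist',d,Tm); 
u=np.array([np.cos(np.radians(12.6)),np.sin(np.radians(12.6))]); v=np.array([-u[1],u[0]]); s=np.array([607.9,-6.9])
A=P[...,:2]-s; x=-(A@u); y=-(A@v); z=P[...,2]; zc=ctrl.read_state()['position'][2]-26.5+8
print('expected top',zc)
m=(abs(z-zc)<4)&(abs(x)<30)&(abs(y)<17.5); m=cv2.morphologyEx(m.astype(np.uint8),cv2.MORPH_OPEN,np.ones((3,3)))>0
print(m.sum(),'z',np.median(z[m]),'x',np.percentile(x[m],[.5,50,99.5]),'y',np.percentile(y[m],[.5,50,99.5]))
c,r=cv2.minEnclosingCircle(np.c_[x[m],y[m]].astype(np.float32)); print('circle',c,r)
t=(z>88)&(z<98)&(abs(x)<10)&(abs(y)<10); print('stud px',np.argwhere(t).mean(0) if t.sum() else None,t.sum(), 'xy',x[t].mean(),y[t].mean())
print([ (np.round(r['location']),round(r['p'],2)) for r in ctrl.place_of('stud_top','wrist')[:2]])
plan([608.1,-6.6,100],102.6)
cv2.imwrite('pics/'+sys.argv[1]+'c.png',cv2.resize(im[220:460,200:440,::-1],(600,600),interpolation=cv2.INTER_CUBIC))
E
python3 wsh.py w13
```

```text
t: 38.4
position: [610.4, -11.0, 174.4]
tool_rot: [0.001, 0.994, 0.108, 0.001]
ft_force: [0.1, -0.3, -0.4]
finger_gap: 0.339
grip_force: 59.4
t: 39.4
position: [607.5, -6.7, 130.5]
tool_rot: [0.0, 0.994, 0.11, 0.0]
ft_force: [-1.1, 0.3, -0.9]
finger_gap: 0.34
grip_force: 59.4
expected top 111.91775620845499
4692 z 110.87908687974746 x [-15.15538052  -0.8407862   17.10133464] y [-15.98692313  -1.2303866   15.32005826]
circle (-0.9637017250061035, 0.04456716775894165) 19.771852493286133
stud px None 0 xy nan nan
[]
shift cm [0.06 0.   3.04] tooly yaw -77.41 tilt [ 0.0003 -0.    ] q6 1.27 turn z -0.01 or 179.99wsh.py:9: RuntimeWarning: Mean of empty slice.
  t=(z>88)&(z<98)&(abs(x)<10)&(abs(y)<10); print('stud px',np.argwhere(t).mean(0) if t.sum() else None,t.sum(), 'xy',x[t].mean(),y[t].mean())
  ret = ret.dtype.type(ret / rcount)
```

View pics/w13c.png

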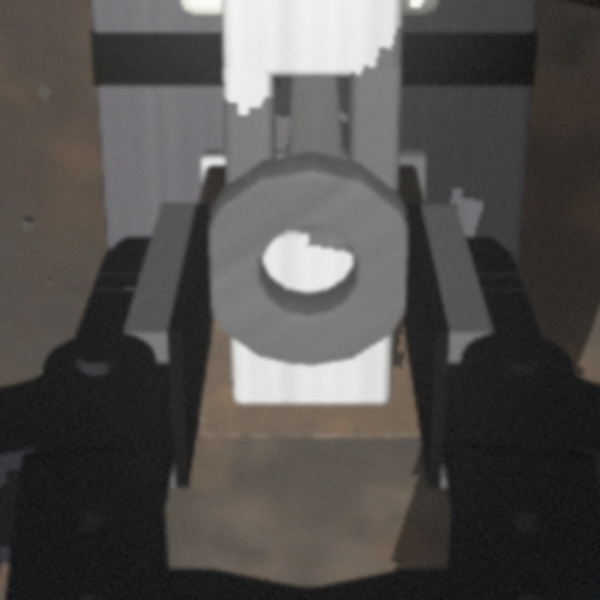

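```bash
cat > wsh2.py <<'E'
from h import *
im,d,Tm=shot('wrist'); P=cloud('wrist',d,Tm); print(ctrl.camera_params('wrist')['camera_matrix'][0])
u=np.array([np.cos(np.radians(12.6)),np.sin(np.radians(12.6))]); v=np.array([-u[1],u[0]]); s=np.array([607.9,-6.9])
A=P[...,:2]-s; x=-(A@u); y=-(A@v); z=P[...,2]
zc=ctrl.read_state()['position'][2]-26.5+7.2
m=(abs(z-zc)<1.8)&(abs(x)<30)&(abs(y)<17.5)
for yy in [-6,-3,0,3,6]:
    k=m&(abs(y-yy)<1); q=np.sort(x[k]); g=np.diff(q); i=g.argmax(); print('y',yy,'x ext',q[[0,-1]].round(1),'mid',((q[0]+q[-1])/2).round(2),'bore',q[[i,i+1]].round(1),'mid',((q[i]+q[i+1])/2).round(2))
for xx in [-6,-3,0,3,6]:
    k=m&(abs(x-xx)<1); q=np.sort(y[k]); g=np.diff(q); i=g.argmax(); print('x',xx,'bore y',q[[i,i+1]].round(1),'mid',((q[i]+q[i+1])/2).round(2))
for lo in range(60,96,5):
    t=(z>lo)&(z<lo+5)&(abs(x)<14)&(abs(y)<5.8)
    if t.sum()>8: print('stud z',lo,t.sum(),'x',np.median(x[t]).round(1),'y ext',np.percentile(y[t],[2,98]).round(1))
k=(abs(z-71)<2)&(x<-18)&(x>-55)&(abs(y)<22); print('strap y',np.percentile(y[k],[.5,99.5]).round(1))
k=(abs(z-14)<2)&(x<40)&(x>-125)&(abs(y)<60); print('plate y',np.percentile(y[k],[.2,99.8]).round(1))
E
python3 wsh2.py
```

```text
[425.32068101   0.         322.85921796]
y -6 x ext [-14.9  17.5] mid 1.33 bore [-3.6  6.1] mid 1.26
y -3 x ext [-15.1  18.3] mid 1.62 bore [-5.4  7. ] mid 0.84
y 0 x ext [-15.6  17.5] mid 0.96 bore [-5.4  7.5] mid 1.03
y 3 x ext [-15.   17.5] mid 1.23 bore [-3.9  6. ] mid 1.06
y 6 x ext [-14.   16.4] mid 1.19 bore [8.8 9.3] mid 9.02
x -6 bore y [-11.8 -11.4] mid -11.61
x -3 bore y [-6.   3.9] mid -1.08
x 0 bore y [-8.3  5.4] mid -1.45
x 3 bore y [-7.9  5.5] mid -1.24
x 6 bore y [-5.7  2.5] mid -1.61
stud z 60 75 x -4.3 y ext [-5.   4.5]
stud z 65 76 x -4.2 y ext [-4.9  4.6]
stud z 70 92 x -4.4 y ext [-4.5  4.6]
stud z 75 74 x -4.6 y ext [-3.9  3.9]
strap y [-16.5  15. ]
plate y [-51.6  51.7]
```

```bash
python3 -m pendant '[[[0.1,0.13,0,0,0,0,1],[0,0,0.5,0,0,0,1],[0,0,0,0,0,0,1],[0,0,0,0,0,0,1],[0,0,0,0,0,0,1],[0,0,0,0,0,0,1],[0,0,0,0,0,0,1],[0,0,0,0,0,0,1],[0,0,0,0,0,0,1],[0,0,0,0,0,0,1]]]'; python3 wsh2.py
```

```text
t: 40.55
position: [608.7, -7.8, 125.2]
tool_rot: [-0.0, 0.994, 0.11, 0.0]
ft_force: [-0.9, 0.2, -1.0]
finger_gap: 0.345
grip_force: 59.4
[425.32068101   0.         322.85921796]
y -6 x ext [-15.6  15.6] mid -0.0 bore [-2.5  2.8] mid 0.17
y -3 x ext [-15.9  16.9] mid 0.47 bore [-6.1  6.4] mid 0.18
y 0 x ext [-16.7  17. ] mid 0.12 bore [-6.8  7.1] mid 0.14
y 3 x ext [-16.2  16.9] mid 0.35 bore [-5.8  5.5] mid -0.15
y 6 x ext [-15.5  16. ] mid 0.25 bore [0.4 2.1] mid 1.25
x -6 bore y [-0.3  0.8] mid 0.21
x -3 bore y [-6.3  5.9] mid -0.17
x 0 bore y [-7.   6.7] mid -0.16
x 3 bore y [-6.  6.] mid 0.03
x 6 bore y [-2.2  1.5] mid -0.34
stud z 60 83 x -4.3 y ext [-4.8  4.7]
stud z 65 89 x -4.3 y ext [-4.5  4.1]
stud z 70 31 x -4.7 y ext [-3.2  3.4]
stud z 90 104 x 0.9 y ext [-3.5  3.3]
stud z 95 39 x 6.9 y ext [-5.5  4.8]
strap y [-16.4  15. ]
plate y [-51.5  51.8]
```

```bash
python3 -m pendant '[[[0,0,0.4,0,0,0,1],[0,0,0.4,0,0,0,1],[0,0,0.4,0,0,0,1],[0,0,0.2,0,0,0,1],[0,0,0,0,0,0,1],[0,0,0,0,0,0,1],[0,0,0,0,0,0,1],[0,0,0,0,0,0,1],[0,0,0,0,0,0,1],[0,0,0,0,0,0,1]]]'
```

```text
t: 41.6
position: [608.8, -7.7, 111.4]
tool_rot: [0.0, 0.994, 0.11, 0.0]
ft_force: [-0.4, -1.3, 0.5]
finger_gap: 0.342
grip_force: 59.4
```

```bash
python3 -m pendant '[[[0,0,0.4,0,0,0,1],[0,0,0.4,0,0,0,1],[0,0,0.2,0,0,0,1],[0,0,0.1,0,0,0,1],[0,0,0.1,0,0,0,1],[0,0,0,0,0,0,1],[0,0,0,0,0,0,1],[0,0,0,0,0,0,1],[0,0,0,0,0,0,1],[0,0,0,0,0,0,1]]]'
```

```text
t: 42.6
position: [608.7, -7.8, 99.3]
tool_rot: [0.0, 0.994, 0.11, 0.0]
ft_force: [-1.1, -0.2, -0.4]
finger_gap: 0.341
grip_force: 59.4
```

```bash
python3 -m pendant '[[[0,0,0.05,0,0,0,1],[0,0,0.02,0,0,0,1],[0,0,0,0,0,0,1],[0,0,0,0,0,0,0],[0,0,0,0,0,0,0],[0,0,0,0,0,0,0],[0,0,0,0,0,0,-0.2],[0,0,0,0,0,0,-0.2],[0,0,-1,0,0,0,-0.2],[0,0,-4,0,0,0,-0.2]]]'
python3 -m pendant '[[[0,0,-4,0,0,0,-0.2],[0,0,-4,0,0,0,-0.2],[0,0,-3,0,0,0,-0.2],[0,0,0,0,0,0,-0.2],[0,0,0,0,0,0,-0.2],[0,0,0,0,0,0,-0.2],[0,0,0,0,0,0,-0.2],[0,0,0,0,0,0,-0.2],[0,0,0,0,0,0,-0.2],[0,0,0,0,0,0,-0.2]]]'
python3 chk.py w14
```

```text
t: 43.6
position: [605.4, -7.5, 145.3]
tool_rot: [-0.001, 0.994, 0.11, -0.005]
ft_force: [0.1, -0.1, -0.6]
finger_gap: 0.602
grip_force: 0.0
t: 44.6
position: [608.6, -7.8, 257.9]
tool_rot: [-0.0, 0.994, 0.11, -0.001]
ft_force: [-0.1, -0.3, -0.5]
finger_gap: 0.603
grip_force: 0.0
strap 4513 [-0.5 -0.8] [109.1  32.1] -0.04 z 71.1 z min/max [69.6 72.4]
washer 1339 [0.4 0. ] [33. 33.] -54.7 z 79.0 z min/max [77.4 80.4]
stud 166 [-0.5 -0.3] [9.1 8.9] 89.51 z 92.2 z min/max [86.  94.8]
tip 91 [-0.3 -0.3] [7.6 7. ] -64.09 z 93.5 z min/max [92.1 95. ]
plate 14045 [-15.4   0. ] [212.7 104.1] -0.0 z 14.1 z min/max [12.6 15.6]
packing 1778 [49.4 -0.7] [50.3 50.1] 0.21 z 56.2 z min/max [54.8 57.5]
ledge 1929 [-44.9  -1.1] [49.8 45.6] -89.95 z 55.9 z min/max [54.2 57.4]
```

View pics/w14.png

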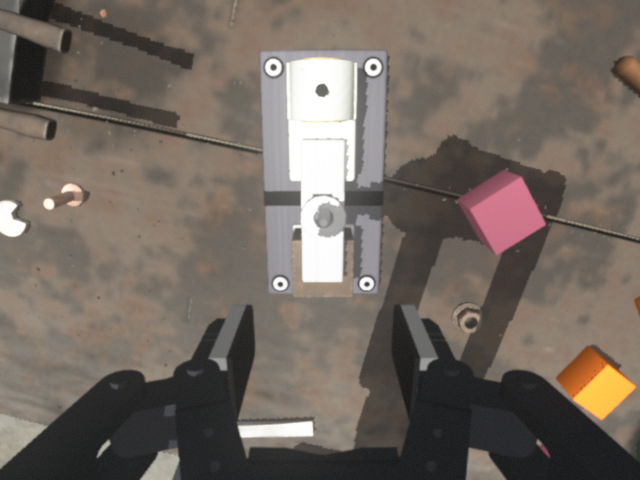

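The washer sits flat over the stud at (324,214), 0.7 mm off the axis, with the strap level beneath it and everything in place. I'm handing in.

```bash
python3 -c "
from station import ctrl
print(ctrl.hand_in())"
```

```text
the job is handed in; nothing more can be done
None
```

The strap clamp is laid up and handed in at about 45 s. By the last camera check the pedestal, packing block and strap are about 1 mm or less off centre and level, and the washer lies flat about 0.7 mm off the stud axis. The arm never went near the low block. The hand-in returned no verdict.

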